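Feel the filed edge of a tote side for splinters

TASK

The plywood tote side in the bench vise has just been filed. Feel its straight top edge for splinters: slide your fingertips slowly and lightly along the top of the edge, from the square end to where the rounded corner begins, in contact all the way, then take the hand away. Do not press hard, pinch the panel or shift it in the jaws, and leave the vise and everything else on the bench alone.

Things in the scene. Friction and masses are not known exactly. Their poses are not given: they have to be found in the camera images.
- edge_start (a point): Square end of the filed top edge: point on top of the edge, midway across its 12 mm thickness, at the square-cut end of the panel (left end as the robot sees it), some 200 to 250 mm above the bench. The straight edge runs from here to edge_end. Axes: x square to the panel's face, y along the edge, pointing away from edge_end, z up out of the edge, all tilted with the panel.
- edge_end (a point): Other end of the straight top edge, 220 mm from edge_start along it, on top of the edge, midway across its thickness. Here the edge turns down round a corner of 40 mm radius (the panel's right end as the robot sees it). Same axes as edge_start.
- panel: Upright pale plywood panel 12 mm thick, 260 long, 108 high, with a 90 x 26 mm hand slot 24 mm below its top edge, clamped at its lower middle, its edge sloping up to 0.09 rad. Hard to the touch (about 20 N per mm); an end pushed with over 25 N turns it in the jaws. Origin mid-grip, 86 mm below the top edge, 130 mm from the square end; y along it to that end. Nothing rises beside or above it.
- vise: Red bench vise, 100 mm wide jaws, on a 270 x 240 x 20 mm wooden base board, fixed. Origin under the board, below the middle of the jaws; the panel stands in its plane x = 0. Jaw tops 165 mm above the bench, 62 mm below the panel's edge; the spindle with its crossbar points to -x (160 mm from the jaws, up to 145 mm high), the anvil to +x.
- flat_file: Flat file, steel blade 200 x 20 x 5 mm with a black handle, 300 mm long in all, lying on the bench left of the vise. Loose, to be left alone. Origin near the front end of the handle, x along the blade.
- sanding_block: Cork sanding block 65 x 110 x 34 mm, loose on the bench, to be left alone. Origin under its centre.
- wooden_die: Wooden die, a 40 mm cube with black pips, loose on the vise's base board, beyond the panel towards its rounded end, to be left alone. Origin under its centre.
- try_square: Try square, wooden stock 115 x 22 x 16 mm with a steel blade 150 mm long, lying loose on the bench, to be left alone. Origin under the centre of its stock.
- ply_star: Flat eight-pointed plywood star, 79 mm across and 5 mm thick, loose on the bench, to be left alone. Origin under its centre.
- glue_bottle: White glue bottle, 58 mm across and 170 mm high, standing loose on the bench, to be left alone. Origin under its centre.
- pencil_tin: Aluminium tin, 72 mm across and 95 mm high, with pencils rising to 170 mm, standing loose on the bench, to be left alone. Origin under its centre.

How it is judged:
By the outcome, as a careful person would: the job done as asked, in the order asked, and still so for the second after the job is handed in, with the robot touching nothing.
It also fails if it takes over 64 s, if anything falls off the work surface, if the arm or the gripper's body presses on something with over 40 N, if the wrist force passes 120 N, or if a joint passes its speed limit or range.

ROBOT

A 7-joint arm with a two-finger parallel gripper is mounted at the origin on the work surface. World frame = base frame: x ahead of the robot, y to its left, z up, the work surface at z = 0. Lengths are in m, angles in rad, forces in N, time in s.
With the tool pointing down it reaches from about 0.4 to 0.875 m from the base axis. Payload 19.3 kg.
Tool frame: the origin (TCP) lies at the very end of the fingers, on their centre line; the grasp point (between the pads) lies 19 mm behind it; z points along the fingers, y is the line along which they close (so a half turn about z gives the same grasp; the last joint's range is limited). The gripper opens to 85 mm and grips with 20 to 120 N. Pads are 22 mm wide; open, the fingers measure 114 mm over their backs; the gripper's body (76 mm by 85 mm) begins 54 mm behind the grasp point. The pads swing forward as they close: fully open they stand 13 mm farther back than shut.
Start: joints at [1.079, 0.521, -0.036, 1.599, 0.021, 1.021, -0.113], TCP at [0.256, -0.57, 0.231] pointing down, gripper open.
Joint ranges: [-2.91, 2.91], [-0.3, 2.13], [-1.5, 1.42], [0.17, 2.43], [-1.26, 4.41], [0.16, 1.93], [-2.52, 2.52]. Speed limits (rad/s): [1.89, 1.89, 2.39, 2.39, 3.01, 3.01, 3.01].

INTERFACE

Orientations are given as [roll, pitch, yaw] about the fixed x, y, z axes, in that order (R = Rz(yaw) Ry(pitch) Rx(roll)).
In Python, from workcell import bot gives the robot as it stands. The module is installed in compiled form; this text tells all that it offers.
- The arm moves only by the tool apply_moves, never from a script. Its arguments are lists of equal length, an entry for each row: "claw": the finger opening in m, from 0 to 0.0854; "xyz": the shift along the tool's x, y, z in m, a list of three; "twist": the turn, a rotation vector about the tool's x, y, z in rad, a list of three. A call has 1 to 20 rows; each row shifts and turns the commanded pose from where the row before left it, along the tool's axes as they then stand; what a row does not reach is not made up. A row lasts 1/10 s, in which the tool goes at most 50 mm and 8.59 degrees, less where a joint would pass 70% of its speed; a pose out of reach is approached as far as the arm can. A call with a gripper value outside its range is refused whole. The fingers move at their own pace and stop on an object; "force" is the grip in N (left out, the last holds). Time passes only in rows, so rows that do not move let the fingers close. It gives the time, the measured TCP pose, the force, the opening and the grip force at its end, in the units of the state.
- bot.observe(): the state, without advancing time (a new reading comes with each control period).
- bot.grab_frame(name): name is "scene" or "top" or "wrist"; returns a dict with "img" (420x560x3 uint8, red, green, blue), "vfov" (degrees; the focal length in pixels is half the picture's height over the tangent of half this angle, whatever the lens; pixels are square), "cx", "cy" (the principal point, pixels), "view" (4x4, takes a point from world to camera coordinates). Camera axes: x right, y up, looking along -z (the intrinsics and any distortion apply to the point x, -y, -z); pixel columns grow to the right and rows downward; lengths in m; the calibration is good to about 2 mm. A picture is of the moment at which its call begins. There is no depth.
- bot.job_done(): hands the job in; it is judged then, once.
Trained networks look in the newest picture that a camera, given by its name, has taken for a name from the list of things; names that differ only in an ending like _2 or _b are one class to them, and where a whole thing is asked for, a point or a joint stands for the part that bears it (a point fixed in the world has none). Each returns a list of dicts, best first, with "score" (0 to 1); they miss things now and then, are a little off and sometimes report something else, mostly with a low value. They report only what shows in the picture. A call takes as long as a camera call.
- bot.find_in(camera, query): "position" ([x, y, z] in m, in world coordinates, good to about 4 mm: the middle of the surface that is visible of it).
The state is a dict: "clock": time; "qpos": joint angles; "qd": joint speeds; "joint_efforts": joint torques, N m; "position": TCP position; "tool_rot": TCP orientation; "force": force on the tool from outside, world axes, zero at the start; "moment": the same for the moment, N m; "grip_width": finger opening in m; "finger_force": force on a finger pad.
Only numpy, scipy, OpenCV 4.12 (cv2) and the standard library are available. Lean on these libraries where they do the work, as an engineer would, in place of code of your own. Each camera call takes 0.05 s, during which the arm holds its last target. There are 200 camera calls.

## Working session

There is one attempt and no reset: what is moved stays moved. The work goes in short steps, Python scripts to look and compute and a tool call to move; the robot and the scene stay as the last step left them, time stands still between calls to the robot, and variables do not carry over. Pictures are saved under pics/ and viewed, at most 10 in all, crops included, and the job is handed in when it is done.

Besides the shell and the picture viewer there is one more tool, called after "Call:" as name(argument=value, ...) on one line, values as JSON. apply_moves: Moves the arm, as the interface text tells. Its arguments: {"type":"object","properties":{"claw":{"type":"array"},"xyz":{"type":"array"},"twist":{"type":"array"},"force":{"type":"number"}},"required":["claw","xyz","twist"]}

```bash
mkdir -p pics
python3 - <<'E'
from workcell import bot
import cv2,numpy as np
np.set_printoptions(precision=4,suppress=True)
ims=[]
for c in ["scene","top"]:
    f=bot.grab_frame(c); ims.append(f["img"]); print(c,f["vfov"],f["cx"],f["cy"],list(f.keys())); print(f["view"])
    for q in ["edge_start","edge_end","panel","vise"]:
        print(q,[(np.round(d["position"],4),round(d["score"],2)) for d in bot.find_in(c,q)][:2])
    cv2.imwrite(f"pics/{c}.png",f["img"][:,:,::-1])
print(bot.observe())
E
```

```text
scene 54.54576430175835 276.7250962793991 208.12899525248906 ['img', 'vfov', 'cx', 'cy', 'view']
[[ 0.1458  0.9893  0.0044 -0.0871]
 [-0.6504  0.0925  0.7539  0.2217]
 [ 0.7455 -0.1128  0.6569 -1.7134]
 [ 0.      0.      0.      1.    ]]
edge_start [(array([0.5345, 0.0597, 0.182 ]), 0.69)]
edge_end [(array([0.5339, 0.0683, 0.1834]), 0.61)]
panel [(array([0.5301, 0.0656, 0.1857]), 0.81), (array([ 0.4373, -0.1385,  0.0316]), 0.55)]
vise [(array([0.6084, 0.0387, 0.0158]), 0.61), (array([0.5327, 0.0638, 0.1832]), 0.48)]
top 53.12043811208307 279.73734707040535 208.89240248741277 ['img', 'vfov', 'cx', 'cy', 'view']
[[ 0.0081 -0.9998  0.0166 -0.0217]
 [ 0.9973  0.0093  0.0731 -0.5415]
 [-0.0733  0.016   0.9972 -1.3107]
 [ 0.      0.      0.      1.    ]]
edge_start [(array([0.5275, 0.0636, 0.2299]), 0.77)]
edge_end [(array([0.5288, 0.0561, 0.2262]), 0.64), (array([0.5546, 0.4817, 0.1115]), 0.46)]
panel [(array([0.5285, 0.0579, 0.2251]), 0.79), (array([0.5296, 0.0399, 0.0237]), 0.27)]
vise [(array([0.527 , 0.04  , 0.0238]), 0.82)]
{'clock': 0.5, 'qpos': array([ 1.0788,  0.5215, -0.0363,  1.5995,  0.0212,  1.0211, -0.1128]), 'qd': array([ 0.0016, -0.0013, -0.0002, -0.0003,  0.0013,  0.0003,  0.0004]), 'joint_efforts': array([ -0.0001, -92.627 ,   1.9786, -37.0052,   0.0182,   0.0024,
         0.0001]), 'position': array([ 0.2558, -0.5702,  0.2312]), 'tool_rot': array([-3.1415, -0.    ,  0.4218]), 'force': array([ 0.2429, -0.5504,  0.638 ]), 'moment': array([-0.007 ,  0.0303, -0.0285]), 'finger_force': 0.0, 'grip_width': 0.08539545176285175}
```

View pics/scene.png

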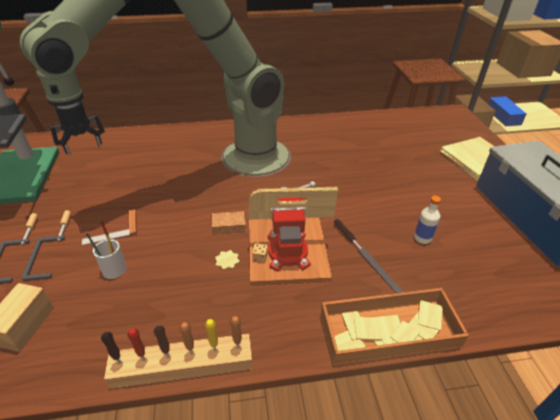

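View pics/top.png

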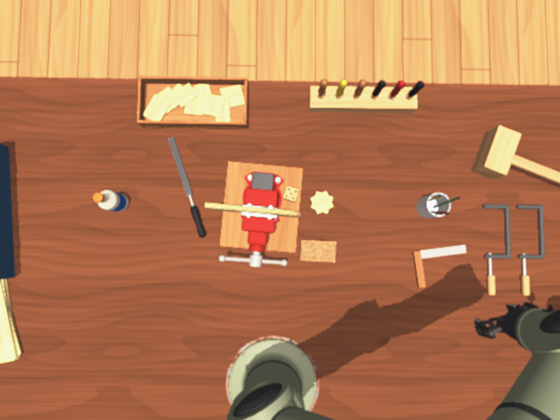

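View crops.

Scene: the panel spans about (250,190) rounded end to (337,188) square end. Top: the edge runs from (206,205) square end to (299,213). I'll enlarge both.

Run:
```python
import cv2,numpy as np
a=cv2.imread("pics/scene.png")[175:235,240:350]; b=cv2.imread("pics/top.png")[190:230,195:305]
cv2.imwrite("pics/crop.png",np.vstack([cv2.resize(x,None,fx=7,fy=7 if x.shape[0]<70 else 5,interpolation=cv2.INTER_CUBIC)for x in (a[:45],b)]))
```

```text
(no output)
```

View pics/crop.png

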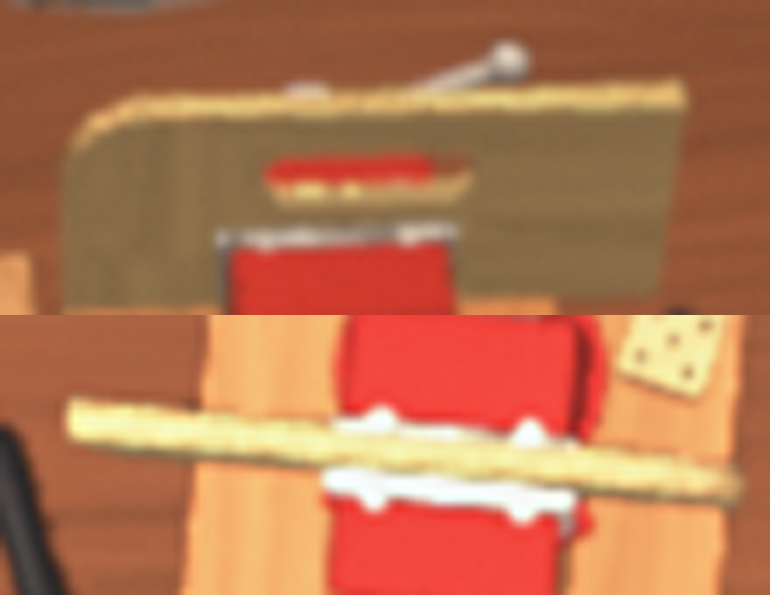

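```bash
cat > fit.py <<'E'
from workcell import bot
import numpy as np
from scipy.optimize import least_squares
np.set_printoptions(precision=4,suppress=True)
def proj(f,p):
    c=f["view"][:3,:3]@p+f["view"][:3,3]; F=210/np.tan(np.radians(f["vfov"])/2)
    return np.array([f["cx"]+F*c[0]/-c[2], f["cy"]-F*c[1]/-c[2]])
E
python3 - <<'E'
from fit import *
S=bot.grab_frame("scene");T=bot.grab_frame("top")
px=lambda x,y,o:np.array([(x+.5)/7-.5+o[0],(y+.5)/7-.5+o[1]])
so,to=(240,175),(195,190)
obs=[(S,0,px(684,94,so)),(T,0,px(67,104,to))]
lines=[(S,px(x,y,so)) for x,y in((160,107),(300,104),(500,98.5))]+[(T,px(x,y-315,to)) for x,y in((200,433),(330,445),(480,457),(640,472))]
def d(v): return -np.array([-np.sin(v[3])*np.cos(v[4]),np.cos(v[3])*np.cos(v[4]),np.sin(v[4])])
def res(v):
    r=[x for f,_,o in obs for x in proj(f,v[:3])-o]
    for f,o in lines:
        a,b=proj(f,v[:3]),proj(f,v[:3]+.22*d(v)); n=(b-a)/np.linalg.norm(b-a); e=o-a; r.append(n[0]*e[1]-n[1]*e[0])
    r+=list(.3*(proj(S,v[:3]+.22*d(v))-px(145,107,so)))
    return r
s=least_squares(res,[.53,.17,.23,0,0]); v=s.x
cov=np.linalg.inv(s.jac.T@s.jac)*.3**2
print(v,np.sqrt(np.diag(cov)));print(s.fun);print(v[:3]+.22*d(v), proj(T,v[:3]+.26*d(v)))
E
```

```text
[ 0.5363  0.1875  0.2236 -0.0826 -0.0133] [0.0006 0.0006 0.001  0.0044 0.0071]
[ 0.327  -0.0509  0.44    0.1985  0.0354 -0.053  -0.0059  0.1139  0.1399
 -0.0928 -0.028   0.5682  0.0126]
[ 0.5181 -0.0317  0.2265] [301.3695 213.4252]
```

Call:
apply_moves(claw=[0,0,0,0,0,0], force=30, xyz=[[0,0,-0.02],[0,0,-0.02],[0,0,-0.02],[0,0,-0.02],[0,0,-0.02],[0,0,0]], twist=[[0,0,0],[0,0,0],[0,0,0],[0,0,0],[0,0,0],[0,0,0]])

```text
clock: 1.2
position: [0.2562, -0.571, 0.334]
tool_rot: [3.138, -0.0, 0.422]
force: [0.3, -1.1, 0.6]
grip_width: 0.0005
finger_force: 0.0
```

Call:
apply_moves(claw=[0,0,0,0,0,0,0,0,0,0,0,0,0,0,0,0,0,0,0,0], xyz=[[0.0283,-0.0289,0],[0.0283,-0.0289,0],[0.0283,-0.0289,0],[0.0283,-0.0289,0],[0.0283,-0.0289,0],[0.0283,-0.0289,0],[0.0283,-0.0289,0],[0.0283,-0.0289,0],[0.0283,-0.0289,0],[0.0283,-0.0289,0],[0.0283,-0.0289,0],[0.0283,-0.0289,0],[0.0283,-0.0289,0],[0.0283,-0.0289,0],[0.0283,-0.0289,0],[0.0283,-0.0289,0],[0.0283,-0.0289,0],[0.0283,-0.0289,0],[0.0283,-0.0289,0],[0.0283,-0.0289,0]], twist=[[0,0,0],[0,0,0],[0,0,0],[0,0,0],[0,0,0],[0,0,0],[0,0,0],[0,0,0],[0,0,0],[0,0,0],[0,0,0],[0,0,0],[0,0,0],[0,0,0],[0,0,0],[0,0,0],[0,0,0],[0,0,0],[0,0,0],[0,0,0]])

```text
clock: 3.2
position: [0.5359, 0.1903, 0.3309]
tool_rot: [-3.142, 0.0, 0.422]
force: [0.6, -0.6, 0.0]
grip_width: -0.0001
finger_force: 0.0
```

Call:
apply_moves(claw=[0,0,0,0,0,0,0,0,0,0], xyz=[[0,0,0],[0,0,0],[0,0,0],[0,0,0],[0,0,0],[0,0,0],[0,0,0],[0,0,0],[0,0,0],[0,0,0]], twist=[[0,0,-0.1333],[0,0,-0.1333],[0,0,-0.1333],[0,0,-0.1333],[0,0,-0.1333],[0,0,-0.1333],[0,0,-0.1333],[0,0,-0.1333],[0,0,0],[0,0,0]])

```text
clock: 4.2
position: [0.5356, 0.1886, 0.331]
tool_rot: [-3.141, -0.0, 1.484]
force: [0.4, -0.1, 0.5]
grip_width: -0.0001
finger_force: 0.0
```

Run:
```python
from fit import *
import cv2
f=bot.grab_frame("wrist"); cv2.imwrite("pics/wrist1.png",f["img"][:,:,::-1])
s=np.array([.5363,.1875,.2236]);e=np.array([.5181,-.0317,.2265])
print(f["vfov"],-f["view"][:3,:3].T@f["view"][:3,3],proj(f,s),proj(f,e),proj(f,(s+e)/2)); print(bot.observe()["qpos"],bot.observe()["position"])
```

```text
67.90752228313086 [0.5417 0.2619 0.4723] [280.9953 207.9957] [281.5659 413.5629] [281.3107 321.6254]
[ 0.0849  0.416  -0.7375  1.5966  0.291   1.2426 -0.7914] [0.5356 0.1887 0.3311]
```

View pics/wrist1.png

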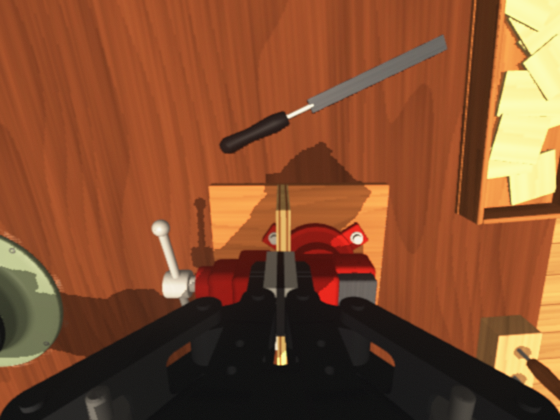

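Call:
apply_moves(claw=[0,0,0,0,0,0,0,0,0,0], xyz=[[0,0.0015,0.015],[0,0,0.015],[0,0,0.015],[0,0,0.015],[0,0,0.015],[0,0,0.015],[0,0,0.008],[0,0,0.002],[0,0,0],[0,0,0]], twist=[[0,0,0],[0,0,0],[0,0,0],[0,0,0],[0,0,0],[0,0,0],[0,0,0],[0,0,0],[0,0,0],[0,0,0]])

```text
clock: 5.25
position: [0.5374, 0.1889, 0.2318]
tool_rot: [3.141, -0.0, 1.488]
force: [-0.4, -0.0, -0.3]
grip_width: 0.0
finger_force: 0.0
```

Call:
apply_moves(claw=[0,0,0,0], xyz=[[0,0,0.001],[0,0,0.001],[0,0,0.001],[0,0,0]], twist=[[0,0,0],[0,0,0],[0,0,0],[0,0,0]])

```text
clock: 5.65
position: [0.5371, 0.1887, 0.2282]
tool_rot: [-3.142, 0.0, 1.488]
force: [1.0, -0.0, -0.5]
grip_width: 0.0001
finger_force: 0.0
```

Call:
apply_moves(claw=[0,0,0], xyz=[[0,0,0.0005],[0,0,0.0005],[0,0,0]], twist=[[0,0,0],[0,0,0],[0,0,0]])

```text
clock: 5.95
position: [0.5371, 0.1887, 0.2272]
tool_rot: [-3.142, 0.0, 1.488]
force: [0.0, 0.1, -0.1]
grip_width: 0.0001
finger_force: 0.0
```

Call:
apply_moves(claw=[0,0,0], xyz=[[0,0,0.0005],[0,0,0.0005],[0,0,0]], twist=[[0,0,0],[0,0,0],[0,0,0]])

```text
clock: 6.25
position: [0.5371, 0.1887, 0.2262]
tool_rot: [-3.142, 0.0, 1.488]
force: [-0.5, 0.0, 0.3]
grip_width: -0.0003
finger_force: 0.0
```

Call:
apply_moves(claw=[0,0,0], xyz=[[0,0,0.0003],[0,0,0.0002],[0,0,0]], twist=[[0,0,0],[0,0,0],[0,0,0]])

```text
clock: 6.55
position: [0.5371, 0.1887, 0.2258]
tool_rot: [-3.142, -0.0, 1.488]
force: [-0.3, 0.4, 0.2]
grip_width: 0.0002
finger_force: 0.0
```

Call:
apply_moves(claw=[0,0,0], xyz=[[0,0,0.0003],[0,0,0.0002],[0,0,0]], twist=[[0,0,0],[0,0,0],[0,0,0]])

```text
clock: 6.85
position: [0.5372, 0.1887, 0.2253]
tool_rot: [3.142, -0.0, 1.488]
force: [-0.7, -0.2, -0.6]
grip_width: -0.0002
finger_force: 0.0
```

Call:
apply_moves(claw=[0,0,0], xyz=[[0,0,0.0003],[0,0,0.0002],[0,0,0]], twist=[[0,0,0],[0,0,0],[0,0,0]])

```text
clock: 7.15
position: [0.5372, 0.1887, 0.2251]
tool_rot: [3.141, 0.0, 1.488]
force: [-2.5, -0.4, 6.4]
grip_width: 0.0001
finger_force: 3.0
```

Call:
apply_moves(claw=[0,0,0,0], xyz=[[-0.0025,0,-3.5e-05],[-0.0025,0,-3.5e-05],[-0.0025,0,-3.5e-05],[-0.0025,0,-3.5e-05]], twist=[[0,0,0],[0,0,0],[0,0,0],[0,0,0]])

```text
clock: 7.55
position: [0.5365, 0.1791, 0.2253]
tool_rot: [3.141, -0.001, 1.488]
force: [0.7, 5.0, 6.2]
grip_width: -0.0002
finger_force: 2.8
```

Call:
apply_moves(claw=[0,0,0,0,0], xyz=[[-0.0025,0,-3.5e-05],[-0.0025,0,-3.5e-05],[-0.0025,0,-3.5e-05],[-0.0025,0,-3.5e-05],[-0.0025,0,-3.5e-05]], twist=[[0,0,0],[0,0,0],[0,0,0],[0,0,0],[0,0,0]])

```text
clock: 8.05
position: [0.5355, 0.1667, 0.2255]
tool_rot: [3.141, -0.001, 1.488]
force: [-0.3, 3.9, 5.0]
grip_width: -0.0001
finger_force: 2.8
```

Call:
apply_moves(claw=[0,0,0,0,0,0], xyz=[[-0.0025,0,-3.3e-05],[-0.0025,0,-3.3e-05],[-0.0025,0,-3.3e-05],[-0.0025,0,-3.3e-05],[-0.0025,0,-3.3e-05],[-0.0025,0,-3.3e-05]], twist=[[0,0,0],[0,0,0],[0,0,0],[0,0,0],[0,0,0],[0,0,0]])

```text
clock: 8.65
position: [0.5343, 0.1517, 0.2257]
tool_rot: [3.141, -0.001, 1.488]
force: [0.0, 4.3, 6.4]
grip_width: 0.0
finger_force: 2.9
```

Call:
apply_moves(claw=[0,0,0,0,0,0,0,0], xyz=[[-0.0025,0,-3.5e-05],[-0.0025,0,-3.5e-05],[-0.0025,0,-3.5e-05],[-0.0025,0,-3.5e-05],[-0.0025,0,-3.5e-05],[-0.0025,0,-3.5e-05],[-0.0025,0,-3.5e-05],[-0.0025,0,-3.5e-05]], twist=[[0,0,0],[0,0,0],[0,0,0],[0,0,0],[0,0,0],[0,0,0],[0,0,0],[0,0,0]])

```text
clock: 9.45
position: [0.5326, 0.1319, 0.226]
tool_rot: [3.141, -0.001, 1.488]
force: [0.8, 4.9, 7.0]
grip_width: 0.0001
finger_force: 3.0
```

Call:
apply_moves(claw=[0,0,0,0,0,0,0,0], xyz=[[-0.0025,0,-4e-05],[-0.0025,0,-4e-05],[-0.0025,0,-4e-05],[-0.0025,0,-4e-05],[-0.0025,0,-4e-05],[-0.0025,0,-3.5e-05],[-0.0025,0,-3.5e-05],[-0.0025,0,-3.5e-05]], twist=[[0,0,0],[0,0,0],[0,0,0],[0,0,0],[0,0,0],[0,0,0],[0,0,0],[0,0,0]])

```text
clock: 10.25
position: [0.531, 0.1119, 0.2263]
tool_rot: [3.141, -0.001, 1.488]
force: [0.5, 4.3, 6.5]
grip_width: -0.0002
finger_force: 3.0
```

Call:
apply_moves(claw=[0,0,0,0,0,0,0,0], xyz=[[-0.0025,0,-4e-05],[-0.0025,0,-4e-05],[-0.0025,0,-4e-05],[-0.0025,0,-4e-05],[-0.0025,0,-4e-05],[-0.0025,0,-3.5e-05],[-0.0025,0,-3.5e-05],[-0.0025,0,-3.5e-05]], twist=[[0,0,0],[0,0,0],[0,0,0],[0,0,0],[0,0,0],[0,0,0],[0,0,0],[0,0,0]])

```text
clock: 11.05
position: [0.5294, 0.092, 0.2266]
tool_rot: [3.141, -0.001, 1.488]
force: [0.4, 4.6, 6.0]
grip_width: -0.0
finger_force: 3.1
```

Call:
apply_moves(claw=[0,0,0,0,0,0,0,0], xyz=[[-0.0025,0,-3.7e-05],[-0.0025,0,-3.7e-05],[-0.0025,0,-3.7e-05],[-0.0025,0,-3.7e-05],[-0.0025,0,-3.7e-05],[-0.0025,0,-3.7e-05],[-0.0025,0,-3.7e-05],[-0.0025,0,-3.7e-05]], twist=[[0,0,0],[0,0,0],[0,0,0],[0,0,0],[0,0,0],[0,0,0],[0,0,0],[0,0,0]])

```text
clock: 11.85
position: [0.5277, 0.072, 0.2269]
tool_rot: [3.141, -0.001, 1.489]
force: [0.2, 5.1, 6.4]
grip_width: 0.0001
finger_force: 3.1
```

Call:
apply_moves(claw=[0,0,0,0,0,0], xyz=[[-0.0025,0,-3.7e-05],[-0.0025,0,-3.7e-05],[-0.0025,0,-3.7e-05],[-0.0025,0,-3.7e-05],[-0.0025,0,-3.7e-05],[-0.0025,0,-3.7e-05]], twist=[[0,0,0],[0,0,0],[0,0,0],[0,0,0],[0,0,0],[0,0,0]])

```text
clock: 12.45
position: [0.5265, 0.0571, 0.2271]
tool_rot: [3.141, -0.001, 1.488]
force: [0.7, 4.8, 6.1]
grip_width: 0.0002
finger_force: 3.2
```

Call:
apply_moves(claw=[0,0,0,0,0,0,0,0], xyz=[[-0.0025,0,-3.8e-05],[-0.0025,0,-3.8e-05],[-0.0025,0,-3.8e-05],[-0.0025,0,-3.8e-05],[-0.0025,0,-3.8e-05],[-0.0025,0,-3.8e-05],[-0.0025,0,-3.8e-05],[-0.0025,0,-3.8e-05]], twist=[[0,0,0],[0,0,0],[0,0,0],[0,0,0],[0,0,0],[0,0,0],[0,0,0],[0,0,0]])

```text
clock: 13.25
position: [0.5248, 0.0371, 0.2274]
tool_rot: [3.141, -0.001, 1.488]
force: [0.2, 4.0, 6.3]
grip_width: -0.0004
finger_force: 3.2
```

Call:
apply_moves(claw=[0,0,0,0,0,0,0,0], xyz=[[-0.0025,0,-3.7e-05],[-0.0025,0,-3.7e-05],[-0.0025,0,-3.7e-05],[-0.0025,0,-3.7e-05],[-0.0025,0,-3.7e-05],[-0.0025,0,-3.7e-05],[-0.0025,0,-3.7e-05],[-0.0025,0,-3.7e-05]], twist=[[0,0,0],[0,0,0],[0,0,0],[0,0,0],[0,0,0],[0,0,0],[0,0,0],[0,0,0]])

```text
clock: 14.05
position: [0.5232, 0.0172, 0.2277]
tool_rot: [3.141, -0.001, 1.488]
force: [-1.1, 5.8, 6.8]
grip_width: 0.0
finger_force: 3.2
```

Call:
apply_moves(claw=[0,0,0,0,0,0,0,0,0,0], xyz=[[-0.0025,0,-3.8e-05],[-0.0025,0,-3.8e-05],[-0.0025,0,-3.8e-05],[-0.0025,0,-3.8e-05],[-0.0025,0,-3.8e-05],[-0.0025,0,-3.8e-05],[-0.0025,0,-3.8e-05],[-0.0025,0,-3.8e-05],[-0.0025,0,-3.8e-05],[-0.0025,0,-3.8e-05]], twist=[[0,0,0],[0,0,0],[0,0,0],[0,0,0],[0,0,0],[0,0,0],[0,0,0],[0,0,0],[0,0,0],[0,0,0]])

```text
clock: 15.05
position: [0.5211, -0.0077, 0.2281]
tool_rot: [3.141, -0.001, 1.488]
force: [0.2, 5.3, 5.8]
grip_width: -0.0
finger_force: 3.3
```

Call:
apply_moves(claw=[0,0,0,0,0,0,0,0,0,0], xyz=[[-0.0025,0,-3.5e-05],[-0.0025,0,-3.5e-05],[-0.0025,0,-3.5e-05],[-0.0025,0,-3.5e-05],[-0.0025,0,-3.5e-05],[-0.0025,0,-3.5e-05],[-0.0025,0,-3.5e-05],[-0.0025,0,-3.5e-05],[-0.0025,0,-3.5e-05],[-0.0025,0,-3.5e-05]], twist=[[0,0,0],[0,0,0],[0,0,0],[0,0,0],[0,0,0],[0,0,0],[0,0,0],[0,0,0],[0,0,0],[0,0,0]])

```text
clock: 16.05
position: [0.519, -0.0327, 0.2284]
tool_rot: [3.141, -0.001, 1.488]
force: [0.6, 4.2, 5.5]
grip_width: 0.0001
finger_force: 2.9
```

One small step more to be sure of the end, then lift straight off.

Call:
apply_moves(claw=[0,0], xyz=[[-0.0015,0,0],[0,0,0]], twist=[[0,0,0],[0,0,0]])

```text
clock: 16.25
position: [0.5188, -0.0345, 0.2284]
tool_rot: [3.141, -0.0, 1.488]
force: [0.1, 3.7, 5.7]
grip_width: -0.0001
finger_force: 3.2
```

Call:
apply_moves(claw=[0,0,0,0,0,0,0,0,0,0], xyz=[[0,0,-0.002],[0,0,-0.01],[0,0,-0.02],[0,0,-0.02],[0,0,-0.02],[0,0,-0.02],[0,0,-0.02],[0,0,-0.01],[0,0,0],[0,0,0]], twist=[[0,0,0],[0,0,0],[0,0,0],[0,0,0],[0,0,0],[0,0,0],[0,0,0],[0,0,0],[0,0,0],[0,0,0]])

```text
clock: 17.25
position: [0.5184, -0.0347, 0.3495]
tool_rot: [-3.141, 0.0, 1.488]
force: [-0.4, -0.2, -0.5]
grip_width: 0.0003
finger_force: 0.0
```

Run:
```python
from fit import *
import cv2
f=bot.grab_frame("scene")["img"]; g=cv2.imread("pics/scene.png")[:,:,::-1]
d=cv2.absdiff(f,np.ascontiguousarray(g)).max(2)[175:235,240:350]; print((d>40).sum())
cv2.imwrite("pics/end.png",np.vstack([cv2.resize(x[175:220,240:350,::-1],None,fx=6,fy=6,interpolation=cv2.INTER_CUBIC) for x in (g,f)]))
```

```text
299
```

View pics/end.png

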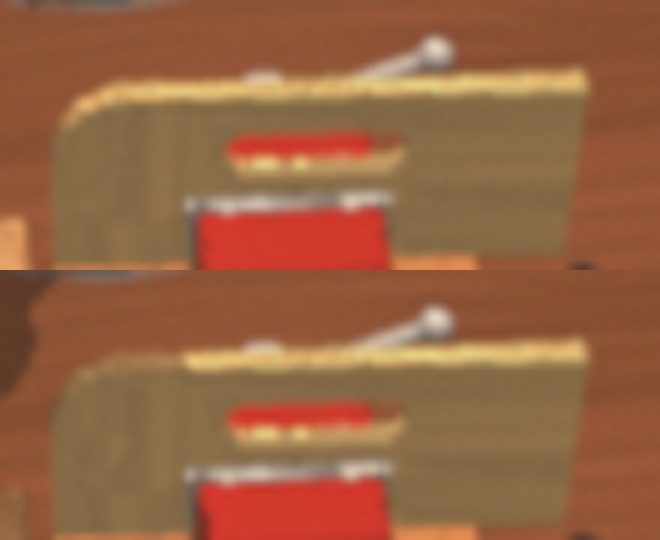

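The before (top) and after (bottom) crops show the panel unmoved: the square end is still at crop column 588. The only change is the arm's shadow at the left.

```bash
python3 -c "
from workcell import bot
print(bot.job_done())"
```

```text
the job is handed in; nothing more can be done
None
```

The fingertips slid along the straight top edge from the square end to about 2 mm past the estimated start of the rounded corner, with about 5–7 N of contact at every reading; the hand then lifted clear, the panel had not moved in the before-and-after pictures, and the job is handed in.

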